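# Sort pattern weights by the drag of their soles

## Task

The three pattern weights on the aluminium plate look alike, but some soles have worn polished and no longer grip. Slide each one about 6 cm along the plate to feel its drag and pick it up from where it then stands; set those that grip on the sloping drawing board, apart from each other and wholly on it, and the polished ones flat in the red tray for re-soling. Set them down, do not drop them, and leave the thread, jar, dish and shears where they are.

Things in the scene. Friction and masses are not known exactly. Their poses are not given: they have to be found in the camera images.
- board_face: top face of a white sloping drawing board fixed on the table, 190 (x, up the slope) x 200 (y, level) mm. Origin at the centre of the face, 50 mm above the table; z is square to the face; it slopes 0.28 rad, low edge towards the robot, and has no ledge: sound weights stay where they are put, polished ones slide off. Takes two weights side by side, 100 mm apart along y, length along x
- tray_red: red open plastic tray, fixed: outside 150 (x) x 200 (y) x 30 mm high, walls and floor 5 mm, so inside 140 x 190 mm, 25 mm deep; holds up to two weights side by side along its y, with their length along its x. Origin at the centre of its underside, on the table. For polished weights
- plate: bright aluminium plate fixed on the table, 260 (x) x 310 (y) mm, 6 mm thick; origin at the centre of its underside, on the table, z up, x pointing away from the robot. The three weights stand on it side by side, about 95 mm apart along y, nearer its +x edge: each can be slid 60 mm towards -x and stays on the plate
- weight_1_mid (a point): pattern weight (the three look the same): flat blue block 110 (x) x 56 (y) mm, 18 mm high with its black sole, and on top an upright black grip rib 70 mm long (x), 16 mm wide (y), from 18 to 60 mm above the underside. This point is its centre, 30 mm above the underside; z up. Starts flat on the plate, its length within 0.3 rad of the plate's x
- weight_2_mid (a point): pattern weight (the three look the same): flat blue block 110 (x) x 56 (y) mm, 18 mm high with its black sole, and on top an upright black grip rib 70 mm long (x), 16 mm wide (y), from 18 to 60 mm above the underside. This point is its centre, 30 mm above the underside; z up. Starts flat on the plate, its length within 0.3 rad of the plate's x
- weight_3_mid (a point): pattern weight (the three look the same): flat blue block 110 (x) x 56 (y) mm, 18 mm high with its black sole, and on top an upright black grip rib 70 mm long (x), 16 mm wide (y), from 18 to 60 mm above the underside. This point is its centre, 30 mm above the underside; z up. Starts flat on the plate, its length within 0.3 rad of the plate's x
- weight_1: origin of weight_1, centre of its underside. Mass 0.55 to 0.85 kg, no clue to its kind. The sole, hidden underneath, is either sound (drags with over half of the load on it, on any surface) or polished (under a fifth); lean on it to feel it more clearly
- weight_2: origin of weight_2, centre of its underside. Mass 0.55 to 0.85 kg, no clue to its kind. The sole, hidden underneath, is either sound (drags with over half of the load on it, on any surface) or polished (under a fifth); lean on it to feel it more clearly
- weight_3: origin of weight_3, centre of its underside. Mass 0.55 to 0.85 kg, no clue to its kind. The sole, hidden underneath, is either sound (drags with over half of the load on it, on any surface) or polished (under a fifth); lean on it to feel it more clearly
- cone: bystander: upright red thread cone, 64 mm across the foot, 140 mm high, loose; origin under its centre
- cone2: bystander: upright yellow thread cone, 64 mm across the foot, 140 mm high, loose; origin under its centre
- spool: bystander: upright orange thread spool, 48 mm across, 57 mm high, loose; origin under its centre
- buttons: bystander: closed glass jar with blue cap, 72 mm across, 85 mm high, loose; origin under its centre
- pin_dish: bystander: white china pin dish, 100 mm across, 30 mm high, loose; origin under its centre
- shears: bystander: tailor's shears lying flat, 245 mm long, 12 mm high, loose; origin at the pivot, blades to its +x, black handles to its -x
Mind the look-alikes: they are no part of the job. What is shaped like the weight_1 but turquoise is not meant. What is shaped like the weight_2 but green is not meant.

How it is judged:
By the outcome, as a careful person would: the job done as asked, in the order asked, and still so for the second after the job is handed in, with the robot touching nothing.
It also fails if it takes over 72 s, if anything falls off the work surface, if the arm or the gripper's body presses on something with over 40 N, if the wrist force passes 120 N, or if a joint passes its speed limit or range.

## Robot

A 7-joint arm with a two-finger parallel gripper is mounted at the origin on the work surface. World frame = base frame: x ahead of the robot, y to its left, z up, the work surface at z = 0. Lengths are in m, angles in degrees, forces in N, time in s.
With the tool pointing down it reaches from about 0.425 to 0.925 m from the base axis. Payload 6.8 kg.
Tool frame: the origin (TCP) lies between the finger pads; the fingertips stand 14 mm ahead of it and the grasp point (between the pads) lies 5 mm behind it; x points along the fingers, y is the direction in which the jaws open and shut, and the axes are right-handed (so a half turn about x gives the same grasp; the last joint's range is limited). The gripper opens to 85 mm and grips with 20 to 120 N. Pads are 22 mm wide; open, the fingers measure 114 mm over their backs; the gripper's body (76 mm by 85 mm) begins 54 mm behind the grasp point. The pads swing forward as they close: fully open they stand 13 mm farther back than shut.
Start: joints at [69.036, 27.33, 1.283, 89.118, -0.659, 63.558, -4.761], TCP at [0.172, -0.653, 0.245] pointing down, gripper open.
Joint ranges: [-169.35, 169.35], [-19.33, 120.38], [-80.79, 83.38], [13.8, 139.57], [-78.32, 258.32], [9.67, 109.79], [-169.56, 169.56]. Speed limits (degrees/s): [136.94, 136.94, 180, 180, 180, 180, 180].

## Interface

Orientations are given as [roll, pitch, yaw] about the fixed x, y, z axes, in that order (R = Rz(yaw) Ry(pitch) Rx(roll)).
In Python, from cell import sense, get_image, camera_model, job_done gives the robot as it stands. The module is installed in compiled form; this text tells all that it offers.
- The arm moves only by the shell command python3 -m jog 'ROWS' [FORCE]. ROWS is a JSON object of lists of equal length, an entry for each row: "fingers": the closure, from -1 (fully open) to 1 (shut), so that 0 is half open; "xyz": the shift along the tool's x, y, z in units of 0.2 m (1.0 is 0.2 m), a list of three; "delta_rot": the turn, a rotation vector about the tool's x, y, z in units of 0.5 rad (1.0 is 0.5 rad), a list of three. In form: {"fingers": [fingers, ...], "xyz": [[x, y, z], ...], "delta_rot": [[rx, ry, rz], ...]}. A call has 1 to 12 rows; each row is the pose to reach, as a shift and turn from the pose commanded when the call began, along the tool's axes at that moment; what a row does not reach only later rows make up. A row lasts 1/12 s, in which the tool goes at most 41.7 mm and 7.16 degrees, less where a joint would pass 70% of its speed; a pose out of reach is approached as far as the arm can. A call with a number of a shift or a turn outside -1 to 1 is refused whole. A call with a gripper value outside its range is refused whole. The fingers move at their own pace and stop on an object; FORCE is the grip in N (left out, the last holds). Time passes only in rows, so rows that repeat a pose let the fingers close. It gives the time, the measured TCP pose, the force and the opening at its end, in the units of the state.
- sense(): the state, without advancing time (a new reading comes with each control period).
- get_image(name): name is "scene" or "top" or "wrist"; returns the picture (420x560x3 uint8, red, green, blue); there is no depth.
- camera_model(name): a dict with "camera_matrix" (3x3 intrinsics, pixels), "k1" (the pictures are not rectified: a ray, as slopes to the right and down, at radius r is drawn at 1 + k1 r^2 times it, then the intrinsics apply), "view" (4x4, takes a point from world to camera coordinates). Camera axes: x right, y down, z forward; pixel columns grow to the right and rows downward; lengths in m; the calibration is good to about 2 mm. A picture is of the moment at which its call begins: read the wrist's pose just before it. camera_model takes no time and is no camera call; for the wrist camera it gives the pose at the moment of the call.
- job_done(): hands the job in, once; it reports no verdict.
The state is a dict: "time": time; "qpos": joint angles; "qd": joint speeds; "tau": joint torques, N m; "ee_pos": TCP position; "orientation": TCP orientation; "ft_force": force on the tool from outside, world axes, zero at the start; "ft_torque": the same for the moment, N m; "finger_gap": finger opening in m.
Only numpy, scipy, OpenCV 4.12 (cv2) and the standard library are available. Lean on these libraries where they do the work, as an engineer would, in place of code of your own. Each camera call takes 0.05 s, during which the arm holds its last target. There are 200 camera calls.

## Working session

There is one attempt and no reset: what is moved stays moved. The work goes in short steps, Python scripts to look and compute and a shell command to move; the robot and the scene stay as the last step left them, time stands still between calls to the robot, and variables do not carry over. Pictures are saved under pics/ and viewed, about 8 in all and at most 12, crops included, and the job is handed in when it is done.

```bash
mkdir -p pics
python3 - <<'E'
from cell import *
import cv2,json
s=sense();print(s)
for n in("top","scene"):
    cv2.imwrite(f"pics/{n}0.png",cv2.resize(get_image(n)[:,:,::-1],(784,588),interpolation=cv2.INTER_CUBIC))
    m=camera_model(n);print(n,m)
E
```

```text
{'time': 0.0, 'qpos': array([69.03401937, 27.37648755,  1.28042477, 89.17848358, -0.65720387,
       63.55836487, -4.76175445]), 'qd': array([ 0.05417799, -0.05728256, -0.08502129,  0.06663626, -0.05240377,
        0.04614654, -0.05088338]), 'tau': array([ 1.43109742e-05, -5.96446967e+01,  1.60806444e+00, -2.81193674e+01,
        1.25107021e-02,  9.48536064e-03, -1.00487844e-05]), 'ee_pos': array([ 0.17193897, -0.65214351,  0.24431649]), 'orientation': array([-84.78511912,  89.89401425, 109.98830175]), 'ft_force': array([-0.14627579,  0.40232231,  0.30354343]), 'ft_torque': array([-0.00578865, -0.02749892,  0.02306221]), 'finger_gap': 0.08528313326888079}
top {'camera_matrix': array([[409.34209756,   0.        , 284.35001931],
       [  0.        , 409.34209756, 200.55287817],
       [  0.        ,   0.        ,   1.        ]]), 'k1': -0.11732019259321601, 'view': array([[-0.01739125, -0.99972925, -0.01545849,  0.0220207 ],
       [-0.98880322,  0.01948885, -0.14794723,  0.50107526],
       [ 0.14820844,  0.01271242, -0.98887444,  1.17790754],
       [ 0.        ,  0.        ,  0.        ,  1.        ]])}
scene {'camera_matrix': array([[441.02872018,   0.        , 281.03513595],
       [  0.        , 441.02872018, 214.09032356],
       [  0.        ,   0.        ,   1.        ]]), 'k1': -0.12369852824042685, 'view': array([[-0.78010725,  0.62533541, -0.01970567,  0.40125105],
       [ 0.49110929,  0.59253869, -0.6385214 , -0.20290704],
       [-0.38761367, -0.50779281, -0.76935175,  1.69264269],
       [ 0.        ,  0.        ,  0.        ,  1.        ]])}
```

View pics/top0.png

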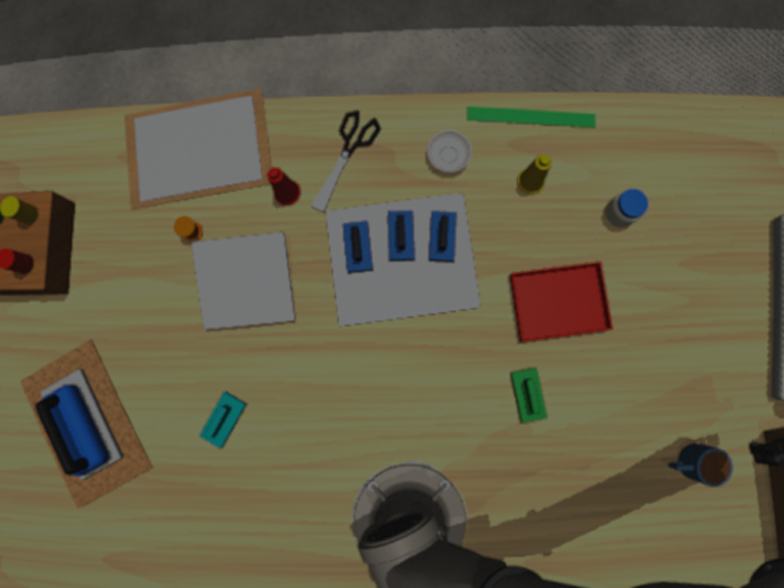

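View pics/scene0.png

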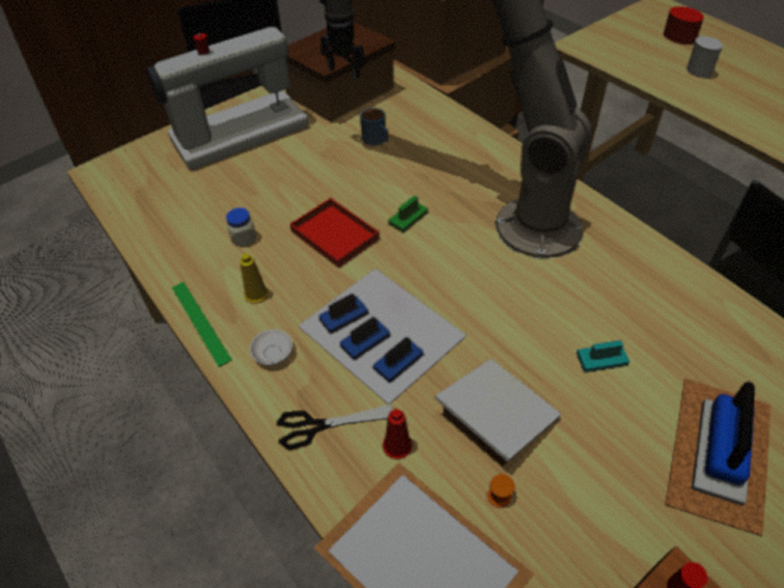

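The top view shows three blue weights on the plate at (358,247), (401,235) and (443,236). The sloping board is at (245,280) and the red tray at (560,300). Possible mix-ups are the turquoise weight (223,419), the green weight (529,395), the framed flat white sheet (197,150) and the blue iron (75,430). I choose the three blue ones on the plate, and take a close crop to check.

```bash
cat > h.py <<'E'
import numpy as np, cv2
from cell import *
from scipy.spatial.transform import Rotation as R
def world(uv,z,name,m=None):
    m=m or camera_model(name);K=m["camera_matrix"];V=m["view"]
    uv=np.atleast_2d(uv).astype(float)
    d=(uv-K[:2,2])/[K[0,0],K[1,1]];s=d.copy()
    for _ in range(20): s=d/(1+m["k1"]*(s**2).sum(1,keepdims=True))
    r=np.c_[s,np.ones(len(s))]@V[:3,:3]; c=-V[:3,:3].T@V[:3,3]
    return c+r*((np.asarray(z)-c[2])/r[:,2])[:,None] 
def proj(P,name):
    m=camera_model(name);K=m["camera_matrix"];V=m["view"]
    p=np.atleast_2d(P)@V[:3,:3].T+V[:3,3];s=p[:,:2]/p[:,2:];s=s*(1+m["k1"]*(s**2).sum(1,keepdims=True))
    return s*[K[0,0],K[1,1]]+K[:2,2]
def rows(dp,rotvec_world=None):
    "world shift -> tool units"
    s=sense();Rt=R.from_euler("xyz",s["orientation"],degrees=True).as_matrix()
    return np.round(Rt.T@np.array(dp)/0.2,3)
E
python3 - <<'E'
from h import *
im=get_image("top")[:,:,::-1]
c=im[135:250,135:445]
cv2.imwrite("pics/crop1.png",cv2.resize(np.clip(c*1.6,0,255).astype('uint8'),(775,288),interpolation=cv2.INTER_CUBIC)) 
c=im[130:240,225:345]
cv2.imwrite("pics/crop2.png",cv2.resize(np.clip(c*1.6,0,255).astype('uint8'),(600,550),interpolation=cv2.INTER_CUBIC))
E
```

```text
(no output)
```

View pics/crop1.png

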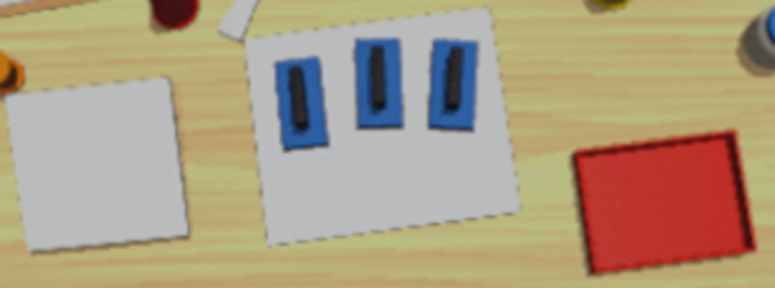

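View pics/crop2.png

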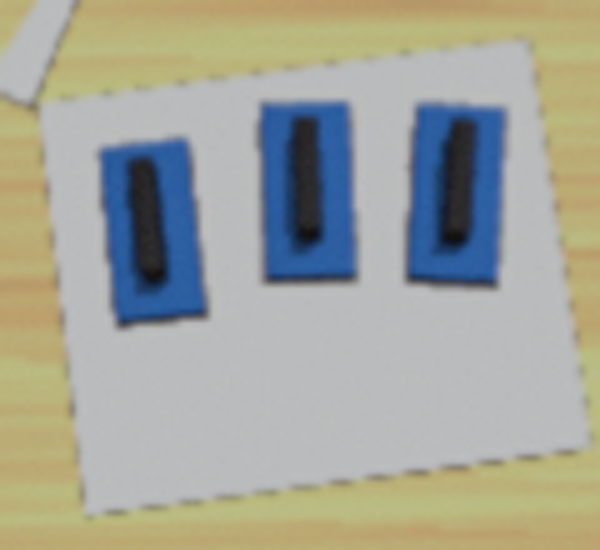

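The crops confirm three blue weights with black ribs on the plate, the board at left in crop 1 (6..188, 78..250) and the tray at right (574..754, 132..272).

Run:
```python
from h import *
def rep(n,c,z):
    w=world(c,z,"top"); ctr=w.mean(0)
    up=(w[0]+w[1]-w[2]-w[3])[:2]/2; lf=(w[0]+w[3]-w[1]-w[2])[:2]/2
    print(n,ctr.round(4),"len",np.linalg.norm(up).round(4),"wid",np.linalg.norm(lf).round(4),"yaw x",np.degrees(np.arctan2(up[1],up[0])).round(1),"yaw y-90",np.degrees(np.arctan2(-lf[0],lf[1])).round(1), "r",np.hypot(*ctr[:2]).round(3))
c2=lambda a:np.array(a)/5+[225,130]
c1=lambda a:np.array(a)/2.5+[135,135]
rep("A",c2([(100,150),(188,140),(205,314),(117,321)]),[.024]*4)
rep("B",c2([(262,102),(349,102),(355,275),(264,277)]),[.024]*4)
rep("C",c2([(417,105),(505,108),(497,281),(408,277)]),[.024]*4)
rep("plate",c2([(42,102),(528,40),(590,448),(88,514)]),[.006]*4)
rep("board",c1([(6,95),(168,78),(188,236),(30,250)]),[.0763,.0763,.0237,.0237])
rep("tray",c1([(574,152),(735,132),(754,250),(592,272)]),[.03]*4)
print(R.from_euler("xyz",sense()["orientation"],degrees=True).as_matrix().round(3))
```

```text
A [0.5801 0.0992 0.024 ] len 0.1076 wid 0.0537 yaw x 5.2 yaw y-90 4.4 r 0.589
B [0.6044 0.0046 0.024 ] len 0.1085 wid 0.0541 yaw x 0.2 yaw y-90 -0.5 r 0.604
C [ 0.6002 -0.0861  0.024 ] len 0.1076 wid 0.0538 yaw x -4.5 yaw y-90 -3.4 r 0.606
plate [0.5557 0.003  0.006 ] len 0.2586 wid 0.3062 yaw x 6.3 yaw y-90 6.3 r 0.556
board [0.504  0.3412 0.05  ] len 0.1818 wid 0.1951 yaw x 5.0 yaw y-90 4.4 r 0.609
tray [ 0.4508 -0.3343  0.03  ] len 0.1443 wid 0.1987 yaw x 5.7 yaw y-90 6.1 r 0.561
[[-0.     0.255 -0.967]
 [ 0.001 -0.967 -0.255]
 [-1.    -0.001  0.   ]]
```

```bash
python3 -m jog '{"fingers":[-1,-1,-1,-1,-1,-1,-1],"xyz":[[0,-0.73,-0.93],[0,-0.73,-0.93],[0,-0.73,-0.93],[0,-0.73,-0.93],[0,-0.73,-0.93],[0,-0.73,-0.93],[0,-0.73,-0.93]],"delta_rot":[[0,0,0],[0,0,0],[0,0,0],[0,0,0],[0,0,0],[0,0,0],[0,0,0]]}' 40
python3 -m jog '{"fingers":[-1,-1,-1,-1,-1,-1,-1],"xyz":[[0,-0.73,-0.93],[0,-0.73,-0.93],[0,-0.73,-0.93],[0,-0.73,-0.93],[0,-0.73,-0.93],[0,-0.73,-0.93],[0,-0.73,-0.93]],"delta_rot":[[0,0,0],[0,0,0],[0,0,0],[0,0,0],[0,0,0],[0,0,0],[0,0,0]]}'
python3 - <<'E'
from h import *
s=sense();print(rows(np.array([.600,-.086,.16])-s["ee_pos"]))
E
```

```text
time: 0.73
ee_pos: [0.3201, -0.458, 0.2453]
orientation: [-139.4, 89.8, 56.0]
ft_force: [0.1, -0.6, -0.2]
finger_gap: 0.0853
time: 1.32
ee_pos: [0.4616, -0.269, 0.2454]
orientation: [-146.0, 89.8, 49.4]
ft_force: [0.5, 0.6, 0.2]
finger_gap: 0.0858
[ 0.431 -0.698 -0.908]
```

```bash
python3 -m jog '{"fingers":[-1,-1,-1,-1,-1,-1,-1,-1],"xyz":[[0,-0.2,-0.3],[0,-0.4,-0.6],[0.3,-0.698,-0.908],[0.3,-0.698,-0.908],[0.3,-0.698,-0.908],[0.3,-0.698,-0.908],[0.3,-0.698,-0.908],[0.3,-0.698,-0.908]],"delta_rot":[[0.674,0,0],[0.674,0,0],[0.674,0,0],[0.674,0,0],[0.674,0,0],[0.674,0,0],[0.674,0,0],[0.674,0,0]]}'
python3 - <<'E'
from h import *
s=sense();m=camera_model("wrist");im=get_image("wrist")
print(s["ee_pos"],R.from_euler("xyz",s["orientation"],degrees=True).as_matrix().round(3),m["camera_matrix"].round(1).tolist(),m["k1"])
for n,p in dict(Cmid=(.600,-.086,.066),Cn=(.6348,-.0887,.066),Cf=(.565,-.0833,.066),B=(.604,.005,.066)).items(): print(n,(proj(p,"wrist")*1.4).round())
cv2.imwrite("pics/w1.png",cv2.resize(im[:,:,::-1],(784,588)))
E
```

```text
time: 1.98
ee_pos: [0.5976, -0.0918, 0.1838]
orientation: [-23.5, 89.8, 152.3]
ft_force: [0.2, -0.4, -0.0]
finger_gap: 0.0857
[ 0.59757065 -0.09180414  0.18378826] [[-0.002 -0.074 -0.997]
 [ 0.001 -0.997  0.074]
 [-1.    -0.001  0.002]] [[306.2, 0.0, 278.2], [0.0, 306.2, 208.5], [0.0, 0.0, 1.0]] -0.018228507917222744
Cmid [[377. 286.]]
Cn [[376. 229.]]
Cf [[378. 339.]]
B [[228. 291.]]
```

View pics/w1.png

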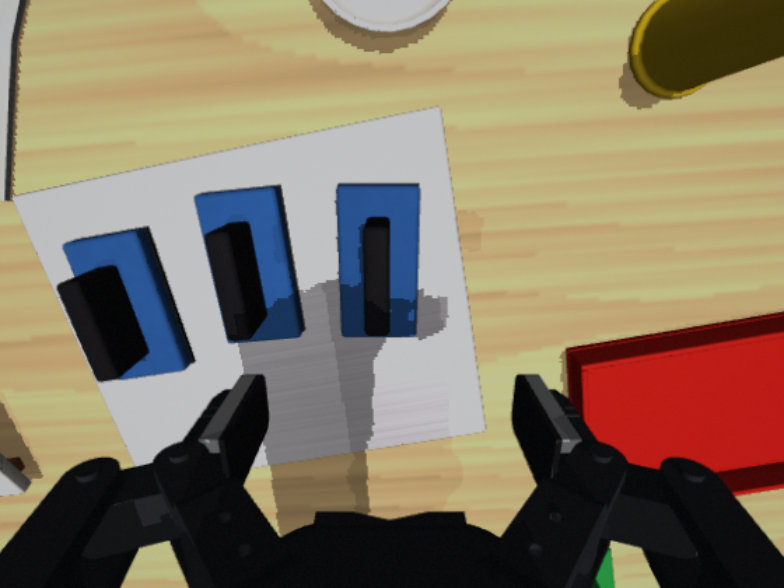

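The wrist view shows the weight C block at (338..420, 184..337) with its rib at (377,277). B and A are to its left.

Run:
```python
from h import *
f=lambda a:world(np.array(a)/1.4,[a and z for _ in a],"wrist").round(4)
z=.066;print("Crib",f([(377,219),(377,335)]),f([(377,219),(377,335)]).mean(0))
z=.024
for n,a in dict(C=[(338,184),(420,184),(417,337),(341,337)],B=[(195,196),(281,186),(300,334),(228,342)],A=[(64,243),(148,229),(188,368),(107,380)]).items():
    w=f(a);u=w[0]+w[1]-w[2]-w[3];print(n,w.tolist(),w.mean(0),np.degrees(np.arctan2(u[1],u[0])))
s=sense();print(s["ee_pos"])
```

```text
Crib [[ 0.6403 -0.0895  0.066 ]
 [ 0.5676 -0.0831  0.066 ]] [ 0.60395 -0.0863   0.066  ]
C [[0.6588, -0.0642, 0.024], [0.6545, -0.118, 0.024], [0.5449, -0.1096, 0.024], [0.5493, -0.0536, 0.024]] [ 0.601875 -0.08635   0.024   ] -4.956199094932134
B [[0.6588, 0.0316, 0.024], [0.6605, -0.0266, 0.024], [0.5541, -0.0238, 0.024], [0.5518, 0.0306, 0.024]] [0.6063  0.00295 0.024  ] -0.4832706531236073
A [[0.6349, 0.1299, 0.024], [0.6396, 0.0687, 0.024], [0.5327, 0.0655, 0.024], [0.5271, 0.1309, 0.024]] [0.583575 0.09875  0.024   ] 0.5870810596795717
[ 0.59713468 -0.09429073  0.18452745]
```

```bash
python3 -m jog '{"fingers":[-1,-1,-1,-1,-1],"xyz":[[0.36,-0.042,-0.022],[0.36,-0.042,-0.022],[0.36,-0.042,-0.022],[0.36,-0.042,-0.022],[0.36,-0.042,-0.022]],"delta_rot":[[0,0,0],[0,0,0],[0,0,0],[0,0,0],[0,0,0]]}'
python3 - <<'E'
from h import *
s=sense();print(s["ee_pos"],s["qd"].round(2));print(rows(np.array([.602,-.0863,.043])-s["ee_pos"]));print(R.from_euler("xyz",s["orientation"],degrees=True).as_matrix().round(3))
E
```

```text
time: 2.45
ee_pos: [0.6031, -0.0879, 0.1152]
orientation: [160.1, 89.9, -24.5]
ft_force: [0.1, 0.2, 0.6]
finger_gap: 0.0857
[ 0.60308461 -0.08793685  0.11516332] [-0.12 -1.13 -0.23 -0.8  -0.03 -0.41 -0.19]
[ 0.361 -0.008  0.007]
[[ 0.002 -0.081 -0.997]
 [-0.001 -0.997  0.081]
 [-1.     0.001 -0.002]]
```

```bash
python3 -m jog '{"fingers":[-1,-1,-1,-1,1,1,1,1,1,1,1,1],"xyz":[[0.15,-0.006,0.006],[0.28,-0.006,0.006],[0.35,-0.006,0.006],[0.35,-0.006,0.006],[0.35,-0.006,0.006],[0.35,-0.006,0.006],[0.35,-0.006,0.006],[0.35,-0.006,0.006],[0.35,-0.006,0.006],[0.35,-0.006,0.006],[0.35,-0.006,0.006],[0.35,-0.006,0.006]],"delta_rot":[[0,0,0],[0,0,0],[0,0,0],[0,0,0],[0,0,0],[0,0,0],[0,0,0],[0,0,0],[0,0,0],[0,0,0],[0,0,0],[0,0,0]]}' 50
```

```text
time: 3.45
ee_pos: [0.6019, -0.0845, 0.0442]
orientation: [-167.5, 89.9, 8.0]
ft_force: [-1.8, 1.9, 5.6]
finger_gap: 0.0153
```

```bash
python3 -m jog '{"fingers":[1,1,1,1,1,1,1,1,1],"xyz":[[0.01,0,0],[0.01,0,0.02],[0.01,0,0.04],[0.01,0,0.06],[0.01,0,0.08],[0.01,0,0.10],[0.01,0,0.12],[0.01,0,0.14],[0.01,0,0.16]],"delta_rot":[[0,0,0],[0,0,0],[0,0,0],[0,0,0],[0,0,0],[0,0,0],[0,0,0],[0,0,0],[0,0,0]]}'
python3 -m jog '{"fingers":[1,1,1,1],"xyz":[[0,0,0.02],[0,0,0.04],[0,0,0.06],[0,0,0.08]],"delta_rot":[[0,0,0],[0,0,0],[0,0,0],[0,0,0]]}'
python3 -m jog '{"fingers":[1,1,1,1],"xyz":[[0,0,0.02],[0,0,0.04],[0,0,0.06],[0,0,0.07]],"delta_rot":[[0,0,0],[0,0,0],[0,0,0],[0,0,0]]}'
```

```text
time: 4.2
ee_pos: [0.5762, -0.0824, 0.0446]
orientation: [-176.8, 89.2, -1.3]
ft_force: [9.2, -0.2, 8.3]
finger_gap: 0.0155
time: 4.53
ee_pos: [0.5605, -0.0812, 0.0446]
orientation: [-176.7, 89.2, -1.2]
ft_force: [10.0, -0.1, 8.1]
finger_gap: 0.0156
time: 4.87
ee_pos: [0.5465, -0.0801, 0.0446]
orientation: [-176.6, 89.2, -1.1]
ft_force: [9.1, 0.1, 8.1]
finger_gap: 0.0156
```

C drags with about 9.5 N under 8 N of lean plus its own weight (ratio about 0.6), so it is sound. I finish the 6 cm, lift it and go to the board.

```bash
cat >> h.py <<'E'
BC=np.array([.504,.3412,.05]);TC=np.array([.4508,-.3343,0])
BR=R.from_euler("z",4.8,degrees=True).as_matrix()@R.from_euler("y",-.28).as_matrix()
TR=R.from_euler("z",5.9,degrees=True).as_matrix()
D=np.array([[0,0,-1],[0,-1,0],[-1,0,0.]])  # columns: tool x=-z, y=-y, z=-x
def to(P,F=None):
    "units to bring TCP to P and tool to face frame F (z up)"
    s=sense();A=R.from_euler("xyz",s["orientation"],degrees=True).as_matrix()
    T=A if F is None else F@D
    print("at",s["ee_pos"].round(4),"xyz",(A.T@(np.array(P)-s["ee_pos"])/.2).round(3),"rot",(R.from_matrix(A.T@T).as_rotvec()/.5).round(3),"F",s["ft_force"].round(1))
E
python3 -m jog '{"fingers":[1,1,1,1,1,1,1,1],"xyz":[[0,0,0.02],[0,0,0.03],[-0.1,0,0.03],[-0.3,0,0.03],[-0.5,0,0.03],[-0.7,0,0.03],[-0.7,0,0.03],[-0.7,0,0.03]],"delta_rot":[[0,0,0],[0,0,0],[0,0,0],[0,0,0],[0,0,0],[0,0,0],[0,0,0],[0,0,0]]}' 70
python3 - <<'E'
from h import *
to(BC+BR@[0,.05,.12]);to(BC+BR@[0,.05,.12],BR);print(BC+BR@[0,.05,.12])
print("spool,cone top-view",world(np.array([(188,229),(287,192)])/1.4,[.03,.03],"top"))
E
```

```text
time: 5.53
ee_pos: [0.5345, -0.0798, 0.183]
orientation: [175.0, 89.8, -9.6]
ft_force: [-0.9, 0.6, -5.9]
finger_gap: 0.015
at [ 0.5345 -0.0798  0.183 ] xyz [ 0.085 -2.306  0.523] rot [0. 0. 0.] F [-0.9  0.6 -5.9]
at [ 0.5345 -0.0798  0.183 ] xyz [ 0.085 -2.306  0.523] rot [-0.324  0.551 -0.047] F [-0.9  0.6 -5.9]
[0.46676974 0.38824966 0.16532665]
spool,cone top-view [[0.62761533 0.47609282 0.03      ]
 [0.70550528 0.25463485 0.03      ]]
```

```bash
python3 -m jog '{"fingers":[1,1,1,1,1],"xyz":[[0,-0.15,0],[0,-0.34,0.1],[0,-0.54,0.17],[0,-0.74,0.17],[0,-0.94,0.17]],"delta_rot":[[0,0,0],[0,0,0],[0,0,0],[0,0,0],[0,0,0]]}'
python3 -m jog '{"fingers":[1,1,1,1,1],"xyz":[[0,-0.2,0],[0,-0.4,0.1],[0,-0.6,0.17],[0,-0.8,0.17],[0,-0.9,0.17]],"delta_rot":[[0,0,0],[0,0,0],[0,0,0],[0,0,0],[0,0,0]]}'
python3 - <<'E'
from h import *
to(BC+BR@[0,.05,.12],BR)
E
```

```text
time: 5.95
ee_pos: [0.5114, 0.1114, 0.1785]
orientation: [22.6, 89.7, -161.9]
ft_force: [1.0, -0.3, -5.8]
finger_gap: 0.0148
time: 6.37
ee_pos: [0.4912, 0.2979, 0.1787]
orientation: [-7.1, 89.7, 168.7]
ft_force: [0.3, 0.7, -4.9]
finger_gap: 0.0152
at [0.4912 0.2979 0.1787] xyz [ 0.068 -0.442  0.155] rot [-0.312  0.568 -0.042] F [ 0.3  0.7 -4.9]
```

```bash
python3 -m jog '{"fingers":[1,1,1,1,1,1,1],"xyz":[[0,-0.15,0.04],[0,-0.3,0.08],[0,-0.44,0.15],[0.068,-0.44,0.155],[0.068,-0.44,0.155],[0.068,-0.44,0.155],[0.068,-0.44,0.155]],"delta_rot":[[-0.06,0.1,0],[-0.13,0.25,-0.01],[-0.2,0.4,-0.02],[-0.312,0.568,-0.04],[-0.312,0.568,-0.04],[-0.312,0.568,-0.04],[-0.312,0.568,-0.04]]}'
python3 - <<'E'
from h import *
to(BC+BR@[0,.05,.0446],BR)
E
```

```text
time: 6.95
ee_pos: [0.4708, 0.3813, 0.1659]
orientation: [178.9, 73.9, 3.3]
ft_force: [-0.3, -0.2, -5.9]
finger_gap: 0.0154
at [0.4708 0.3813 0.1659] xyz [ 0.375 -0.039  0.018] rot [-0.013 -0.002 -0.014] F [-0.3 -0.2 -5.9]
```

```bash
python3 -m jog '{"fingers":[1,1,1,1,1],"xyz":[[0.18,-0.03,0.018],[0.3,-0.03,0.018],[0.375,-0.03,0.018],[0.375,-0.03,0.018],[0.375,-0.03,0.018]],"delta_rot":[[0,0,0],[0,0,0],[0,0,0],[0,0,0],[0,0,0]]}'
python3 - <<'E'
from h import *
to(BC+BR@[0,.05,.0386],BR)
cv2.imwrite("pics/sc2.png",cv2.resize(get_image("scene")[190:350,200:430,::-1],(800,557),interpolation=cv2.INTER_CUBIC))
E
```

```text
time: 7.37
ee_pos: [0.4893, 0.3886, 0.094]
orientation: [179.2, 73.8, 3.5]
ft_force: [-0.1, 0.7, -4.7]
finger_gap: 0.015
at [0.4893 0.3886 0.094 ] xyz [ 0.033 -0.008  0.009] rot [-0.017 -0.006 -0.013] F [-0.1  0.7 -4.7]
```

View pics/sc2.png

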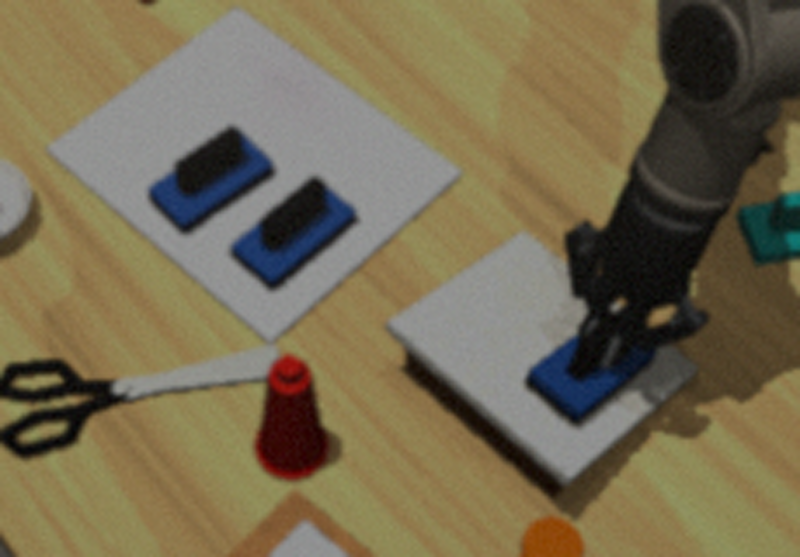

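The weight hovers parallel to the face, wholly over the board's left half at (590,370). I lower it until it touches.

```bash
python3 -m jog '{"fingers":[1,1,1,1],"xyz":[[0.01,0,0],[0.02,-0.005,0],[0.03,-0.005,0],[0.03,-0.005,0]],"delta_rot":[[0,0,0],[0,0,0],[0,0,0],[0,0,0]]}'
python3 -m jog '{"fingers":[1,1],"xyz":[[0.01,0,0],[0.01,0,0]],"delta_rot":[[0,0,0],[0,0,0]]}'
```

```text
time: 7.75
ee_pos: [0.4898, 0.3913, 0.0893]
orientation: [179.6, 73.7, 4.1]
ft_force: [0.1, -0.2, -5.1]
finger_gap: 0.015
time: 7.92
ee_pos: [0.4901, 0.3912, 0.0869]
orientation: [179.5, 73.7, 4.0]
ft_force: [0.6, 0.6, -5.2]
finger_gap: 0.0151
```

```bash
python3 -m jog '{"fingers":[1,1],"xyz":[[0.01,0,0],[0.01,0,0]],"delta_rot":[[0,0,0],[0,0,0]]}'
python3 -m jog '{"fingers":[1,1],"xyz":[[0.01,0,0],[0.01,0,0]],"delta_rot":[[0,0,0],[0,0,0]]}'
```

```text
time: 8.08
ee_pos: [0.4904, 0.3911, 0.0866]
orientation: [179.4, 73.7, 3.8]
ft_force: [-8.0, -5.0, 11.7]
finger_gap: 0.0151
time: 8.25
ee_pos: [0.4904, 0.3912, 0.0866]
orientation: [179.3, 73.6, 3.7]
ft_force: [-17.6, -11.5, 33.0]
finger_gap: 0.0154
```

```bash
python3 -m jog '{"fingers":[1,1,-0.2,-0.2,-0.2,-0.2],"xyz":[[-0.013,0,0],[-0.013,0,0],[-0.013,0,0],[-0.013,0,0],[-0.013,0,0],[-0.013,0,0]],"delta_rot":[[0,0,0],[0,0,0],[0,0,0],[0,0,0],[0,0,0],[0,0,0]]}'
python3 -m jog '{"fingers":[-1,-1,-1,-1,-1],"xyz":[[-0.1,0,0],[-0.3,0,0],[-0.45,0,0],[-0.6,0,0],[-0.6,0,0]],"delta_rot":[[0,0,0],[0,0,0],[0,0,0],[0,0,0],[0,0,0]]}'
python3 - <<'E'
from h import *
F=R.from_euler("z",5,degrees=True).as_matrix()
to([.4,.25,.2]); to([.582,.099,.16],F)
E
```

```text
time: 8.75
ee_pos: [0.491, 0.3915, 0.0857]
orientation: [179.6, 73.7, 4.1]
ft_force: [-1.1, -0.3, -0.0]
finger_gap: 0.0511
time: 9.17
ee_pos: [0.4576, 0.3921, 0.2071]
orientation: [-179.1, 73.3, 5.4]
ft_force: [-0.0, 0.7, 0.1]
finger_gap: 0.0852
at [0.4576 0.3921 0.2071] xyz [-0.068  0.685  0.338] rot [0. 0. 0.] F [-0.   0.7  0.1]
at [0.4576 0.3921 0.2071] xyz [ 0.364  1.511 -0.417] rot [-0.017 -0.582  0.007] F [-0.   0.7  0.1]
```

```bash
python3 -m jog '{"fingers":[-1,-1,-1,-1,-1],"xyz":[[0,0.2,0],[0,0.4,-0.1],[0.1,0.6,-0.2],[0.17,0.75,-0.22],[0.17,0.75,-0.22]],"delta_rot":[[0,-0.1,0],[0,-0.3,0],[0,-0.5,0],[-0.017,-0.582,0],[-0.017,-0.582,0]]}'
python3 - <<'E'
from h import *
F=R.from_euler("z",5,degrees=True).as_matrix()
to([.582,.099,.16],F)
E
```

```text
time: 9.58
ee_pos: [0.5257, 0.2329, 0.1783]
orientation: [45.0, 89.3, -130.8]
ft_force: [0.8, -0.6, -0.7]
finger_gap: 0.0852
at [0.5257 0.2329 0.1783] xyz [ 0.096  0.687 -0.233] rot [-0.03   0.018 -0.018] F [ 0.8 -0.6 -0.7]
```

```bash
python3 -m jog '{"fingers":[-1,-1,-1,-1,-1,-1],"xyz":[[0,0.2,0],[0,0.4,-0.1],[0.1,0.6,-0.2],[0.1,0.687,-0.233],[0.1,0.687,-0.233],[0.1,0.687,-0.233]],"delta_rot":[[-0.03,0.018,-0.018],[-0.03,0.018,-0.018],[-0.03,0.018,-0.018],[-0.03,0.018,-0.018],[-0.03,0.018,-0.018],[-0.03,0.018,-0.018]]}'
python3 - <<'E'
from h import *
F=R.from_euler("z",5,degrees=True).as_matrix()
to([.582,.099,.043],F)
im=get_image("wrist");cv2.imwrite("pics/w2.png",cv2.resize(im[:,:,::-1],(784,588)))
E
```

```text
time: 10.08
ee_pos: [0.5787, 0.1079, 0.16]
orientation: [-104.7, 89.7, 80.8]
ft_force: [0.1, 1.0, 0.2]
finger_gap: 0.0854
at [0.5787 0.1079 0.16  ] xyz [ 0.585  0.048 -0.012] rot [ 0.018 -0.002  0.009] F [0.1 1.  0.2]
```

View pics/w2.png

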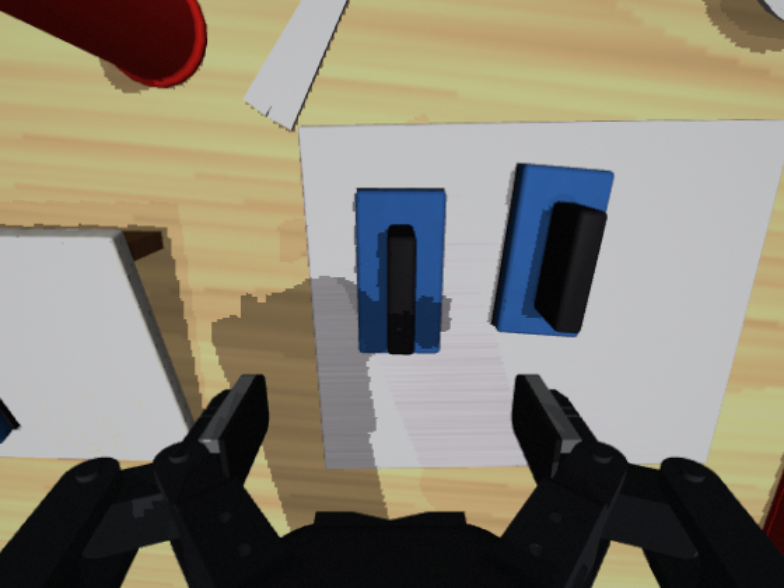

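A is straight below, with its rib at (401, 230..350) and its block at (357..445, 189..352). B is at (553,250).

Run:
```python
from h import *
f=lambda a,z:world(np.array(a)/1.4,[z]*len(a),"wrist").round(4)
a=f([(401,229),(401,350)],.066);w=f([(357,189),(445,189),(440,352),(360,352)],.024);print(a.mean(0),w.mean(0),(w[0]+w[1]-w[2]-w[3])/2)
w=f([(518,164),(613,171),(577,336),(494,325)],.024);print("B",w.mean(0),(w[0]+w[1]-w[2]-w[3])/2)
F=R.from_euler("z",5,degrees=True).as_matrix()
to([*w[0][:2],.1]);to([.585,.1,.043],F)
```

```text
[0.5853 0.1061 0.066 ] [0.582725 0.105325 0.024   ] [0.10845 0.01095 0.     ]
B [0.6065   0.012475 0.024   ] [0.1058  0.00375 0.     ]
at [0.5781 0.1101 0.1605] xyz [ 0.301  0.375 -0.365] rot [0. 0. 0.] F [-0.1  0.8 -0.3]
at [0.5781 0.1101 0.1605] xyz [ 0.587  0.057 -0.028] rot [ 0.025 -0.003  0.011] F [-0.1  0.8 -0.3]
```

```bash
python3 -m jog '{"fingers":[-1,-1,-1,-1,-1,1,1,1,1,1,1,1],"xyz":[[0.15,0.03,-0.028],[0.3,0.03,-0.028],[0.45,0.03,-0.028],[0.58,0.03,-0.028],[0.58,0.03,-0.028],[0.58,0.03,-0.028],[0.58,0.03,-0.028],[0.58,0.03,-0.028],[0.58,0.03,-0.028],[0.58,0.03,-0.028],[0.58,0.03,-0.028],[0.58,0.03,-0.028]],"delta_rot":[[0.02,0,0.01],[0.02,0,0.01],[0.02,0,0.01],[0.02,0,0.01],[0.02,0,0.01],[0.02,0,0.01],[0.02,0,0.01],[0.02,0,0.01],[0.02,0,0.01],[0.02,0,0.01],[0.02,0,0.01],[0.02,0,0.01]]}' 50
```

```text
time: 11.13
ee_pos: [0.5856, 0.1044, 0.0464]
orientation: [170.1, 89.8, -4.8]
ft_force: [-0.7, -4.2, 6.1]
finger_gap: 0.0155
```

```bash
python3 -m jog '{"fingers":[1,1,1,1,1,1,1,1,1],"xyz":[[0.01,0,0],[0.01,0,0.02],[0.01,0,0.04],[0.01,0,0.06],[0.01,0,0.08],[0.01,0,0.10],[0.01,0,0.12],[0.01,0,0.14],[0.01,0,0.16]],"delta_rot":[[0,0,0],[0,0,0],[0,0,0],[0,0,0],[0,0,0],[0,0,0],[0,0,0],[0,0,0],[0,0,0]]}'
python3 -m jog '{"fingers":[1,1,1,1],"xyz":[[0,0,0.02],[0,0,0.04],[0,0,0.06],[0,0,0.08]],"delta_rot":[[0,0,0],[0,0,0],[0,0,0],[0,0,0]]}'
python3 -m jog '{"fingers":[1,1,1,1],"xyz":[[0,0,0.02],[0,0,0.04],[0,0,0.06],[0,0,0.07]],"delta_rot":[[0,0,0],[0,0,0],[0,0,0],[0,0,0]]}'
```

```text
time: 11.88
ee_pos: [0.5601, 0.1042, 0.0469]
orientation: [-169.4, 89.0, 15.8]
ft_force: [11.1, 1.7, 8.1]
finger_gap: 0.0158
time: 12.22
ee_pos: [0.5445, 0.103, 0.0469]
orientation: [-168.8, 88.9, 16.4]
ft_force: [11.5, 1.7, 9.3]
finger_gap: 0.0154
time: 12.55
ee_pos: [0.5306, 0.1019, 0.0469]
orientation: [-168.5, 88.9, 16.7]
ft_force: [11.1, 1.4, 8.3]
finger_gap: 0.0153
```

A also drags hard (11 N with 8 N of lean), so it is sound. It goes on the board's other half.

```bash
python3 -m jog '{"fingers":[1,1,1,1,1,1,1],"xyz":[[0,0,0.02],[-0.1,0,0.02],[-0.3,0,0.02],[-0.5,0,0.02],[-0.7,0,0.02],[-0.7,0,0.02],[-0.7,0,0.02]],"delta_rot":[[0,0,0],[0,0,0],[0,0,0],[0,0,0],[0,0,0],[0,0,0],[0,0,0]]}' 70
python3 - <<'E'
from h import *
to(BC+BR@[0,-.05,.12],BR)
E
```

```text
time: 13.13
ee_pos: [0.5196, 0.0996, 0.1847]
orientation: [-172.3, 89.6, 12.8]
ft_force: [0.1, -0.2, -8.8]
finger_gap: 0.0151
at [0.5196 0.0996 0.1847] xyz [ 0.097 -0.961  0.136] rot [0.013 0.547 0.004] F [ 0.1 -0.2 -8.8]
```

```bash
python3 -m jog '{"fingers":[1,1,1,1,1,1,1,1],"xyz":[[0,-0.15,0],[0,-0.33,0],[0,-0.53,0.05],[0,-0.73,0.1],[0,-0.9,0.136],[0.08,-0.961,0.136],[0.097,-0.961,0.136],[0.097,-0.961,0.136]],"delta_rot":[[0,0,0],[0,0.1,0],[0,0.2,0],[0,0.3,0],[0.013,0.45,0],[0.013,0.547,0],[0.013,0.547,0],[0.013,0.547,0]]}'
python3 - <<'E'
from h import *
to(BC+BR@[0,-.05,.0466],BR)
E
```

```text
time: 13.8
ee_pos: [0.47, 0.2875, 0.1592]
orientation: [179.2, 74.6, 4.3]
ft_force: [0.7, -0.9, -7.3]
finger_gap: 0.015
at [0.47   0.2875 0.1592] xyz [ 0.344 -0.004 -0.038] rot [ 0.011  0.024 -0.005] F [ 0.7 -0.9 -7.3]
```

```bash
python3 -m jog '{"fingers":[1,1,1,1,1,1],"xyz":[[0.15,0,-0.03],[0.27,0,-0.03],[0.34,0,-0.03],[0.35,0,-0.03],[0.36,0,-0.03],[0.36,0,-0.03]],"delta_rot":[[0.011,0.024,0],[0.011,0.024,0],[0.011,0.024,0],[0.011,0.024,0],[0.011,0.024,0],[0.011,0.024,0]]}'
python3 - <<'E'
from h import *
to(BC+BR@[0,-.05,.0406],BR)
E
python3 -m jog '{"fingers":[1,1],"xyz":[[0.008,0,0],[0.012,0,0]],"delta_rot":[[0,0,0],[0,0,0]]}'
```

```text
time: 14.3
ee_pos: [0.4997, 0.2898, 0.0956]
orientation: [-179.5, 73.6, 4.9]
ft_force: [0.3, -0.3, -5.7]
finger_gap: 0.0153
at [0.4997 0.2898 0.0956] xyz [ 0.028 -0.004  0.022] rot [-0.013 -0.014  0.001] F [ 0.3 -0.3 -5.7]
time: 14.47
ee_pos: [0.5006, 0.2909, 0.0945]
orientation: [-179.2, 73.4, 5.3]
ft_force: [-0.3, -0.4, -7.1]
finger_gap: 0.0149
```

```bash
python3 -m jog '{"fingers":[1,1],"xyz":[[0.01,0,0],[0.01,0,0]],"delta_rot":[[0,0,0],[0,0,0]]}'
python3 -m jog '{"fingers":[1,1],"xyz":[[0.008,0,0],[0.008,0,0]],"delta_rot":[[0,0,0],[0,0,0]]}'
```

```text
time: 14.63
ee_pos: [0.5008, 0.2908, 0.092]
orientation: [-179.3, 73.5, 5.2]
ft_force: [-0.5, -0.6, -7.6]
finger_gap: 0.015
time: 14.8
ee_pos: [0.5011, 0.2908, 0.0901]
orientation: [-179.4, 73.5, 5.1]
ft_force: [-0.2, 0.7, -8.3]
finger_gap: 0.015
```

```bash
python3 -m jog '{"fingers":[1,1],"xyz":[[0.006,0,0],[0.006,0,0]],"delta_rot":[[0,0,0],[0,0,0]]}'
python3 -m jog '{"fingers":[1,1],"xyz":[[0.006,0,0],[0.006,0,0]],"delta_rot":[[0,0,0],[0,0,0]]}'
```

```text
time: 14.97
ee_pos: [0.5014, 0.2909, 0.0897]
orientation: [-179.5, 73.5, 5.0]
ft_force: [-4.1, -1.8, 2.1]
finger_gap: 0.0149
time: 15.13
ee_pos: [0.5015, 0.291, 0.0897]
orientation: [-179.5, 73.4, 5.0]
ft_force: [-12.6, -5.8, 17.4]
finger_gap: 0.0148
```

Contact made. I ease the pressure, release and withdraw.

```bash
python3 -m jog '{"fingers":[1,1,-0.2,-0.2,-0.2,-0.2],"xyz":[[-0.007,0,0],[-0.007,0,0],[-0.007,0,0],[-0.007,0,0],[-0.007,0,0],[-0.007,0,0]],"delta_rot":[[0,0,0],[0,0,0],[0,0,0],[0,0,0],[0,0,0],[0,0,0]]}'
python3 -m jog '{"fingers":[-0.2,-0.2,-0.5,-1,-1],"xyz":[[-0.1,0,0],[-0.25,0,0],[-0.4,0,0],[-0.5,0,0],[-0.5,0,0]],"delta_rot":[[0,0,0],[0,0,0],[0,0,0],[0,0,0],[0,0,0]]}'
python3 - <<'E'
from h import *
F=R.from_euler("z",-.5,degrees=True).as_matrix()
to([.606,.007,.16],F)
cv2.imwrite("pics/sc3.png",cv2.resize(get_image("scene")[190:350,200:430,::-1],(800,557),interpolation=cv2.INTER_CUBIC))
E
```

```text
time: 15.63
ee_pos: [0.5021, 0.2913, 0.0896]
orientation: [-179.2, 73.4, 5.3]
ft_force: [-0.5, 0.6, -0.3]
finger_gap: 0.0515
time: 16.05
ee_pos: [0.4743, 0.2903, 0.1897]
orientation: [-178.6, 73.1, 6.0]
ft_force: [-0.4, -0.3, -0.2]
finger_gap: 0.0842
at [0.4743 0.2903 0.1897] xyz [ 0.289  1.466 -0.48 ] rot [ 0.174 -0.587  0.041] F [-0.4 -0.3 -0.2]
```

View pics/sc3.png

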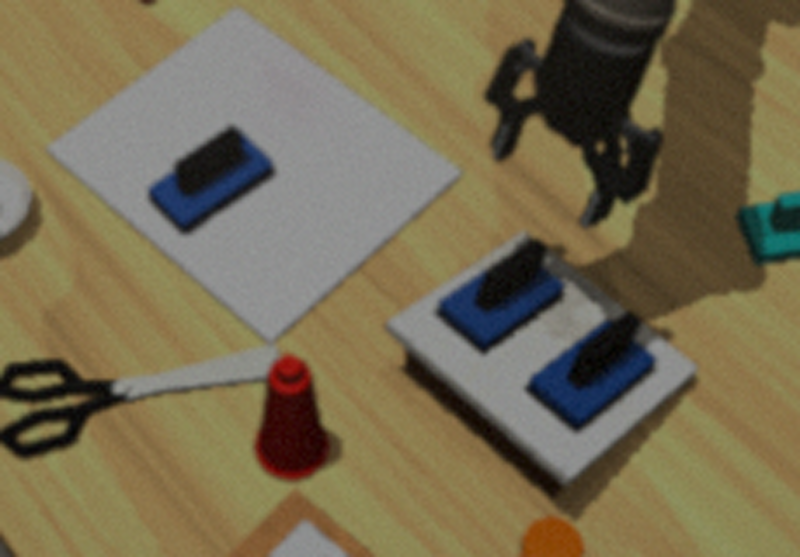

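Both weights stand on the board, at (500,300) and (590,370), clear of each other. Now B.

```bash
python3 -m jog '{"fingers":[-1,-1,-1,-1,-1],"xyz":[[0,0.2,0],[0,0.4,-0.1],[0.1,0.6,-0.2],[0.14,0.73,-0.24],[0.14,0.73,-0.24]],"delta_rot":[[0,-0.1,0],[0,-0.3,0],[0,-0.5,0],[0.17,-0.587,0.04],[0.17,-0.587,0.04]]}'
python3 - <<'E'
from h import *
F=R.from_euler("z",-.5,degrees=True).as_matrix()
to([.606,.008,.16],F)
E
```

```text
time: 16.52
ee_pos: [0.5437, 0.1369, 0.1688]
orientation: [52.1, 89.3, -129.4]
ft_force: [0.6, -0.8, 0.7]
finger_gap: 0.0858
at [0.5437 0.1369 0.1688] xyz [ 0.048  0.636 -0.328] rot [-0.033  0.016 -0.02 ] F [ 0.6 -0.8  0.7]
```

```bash
python3 -m jog '{"fingers":[-1,-1,-1,-1,-1,-1],"xyz":[[0,0.2,-0.1],[0,0.4,-0.2],[0.05,0.6,-0.3],[0.05,0.636,-0.328],[0.05,0.636,-0.328],[0.05,0.636,-0.328]],"delta_rot":[[-0.033,0.016,-0.02],[-0.033,0.016,-0.02],[-0.033,0.016,-0.02],[-0.033,0.016,-0.02],[-0.033,0.016,-0.02],[-0.033,0.016,-0.02]]}'
python3 - <<'E'
from h import *
F=R.from_euler("z",-.5,degrees=True).as_matrix()
to([.606,.007,.043],F)
E
```

```text
time: 17.02
ee_pos: [0.6029, 0.0175, 0.1599]
orientation: [-91.2, 89.7, 89.1]
ft_force: [-0.1, -0.4, -0.1]
finger_gap: 0.0856
at [0.6029 0.0175 0.1599] xyz [ 0.584  0.055 -0.015] rot [ 0.029 -0.     0.009] F [-0.1 -0.4 -0.1]
```

```bash
python3 -m jog '{"fingers":[-1,-1,-1,-1,-1,1,1,1,1,1,1,1],"xyz":[[0.15,0.03,-0.01],[0.3,0.03,-0.01],[0.45,0.03,-0.01],[0.58,0.03,-0.01],[0.58,0.03,-0.01],[0.58,0.03,-0.01],[0.58,0.03,-0.01],[0.58,0.03,-0.01],[0.58,0.03,-0.01],[0.58,0.03,-0.01],[0.58,0.03,-0.01],[0.58,0.03,-0.01]],"delta_rot":[[0.02,0,0.01],[0.02,0,0.01],[0.02,0,0.01],[0.02,0,0.01],[0.02,0,0.01],[0.02,0,0.01],[0.02,0,0.01],[0.02,0,0.01],[0.02,0,0.01],[0.02,0,0.01],[0.02,0,0.01],[0.02,0,0.01]]}' 50
python3 -m jog '{"fingers":[1,1,1,1,1,1,1,1,1],"xyz":[[0.01,0,0],[0.01,0,0.02],[0.01,0,0.04],[0.01,0,0.06],[0.01,0,0.08],[0.01,0,0.10],[0.01,0,0.12],[0.01,0,0.14],[0.01,0,0.16]],"delta_rot":[[0,0,0],[0,0,0],[0,0,0],[0,0,0],[0,0,0],[0,0,0],[0,0,0],[0,0,0],[0,0,0]]}'
python3 -m jog '{"fingers":[1,1,1,1],"xyz":[[0,0,0.02],[0,0,0.04],[0,0,0.06],[0,0,0.08]],"delta_rot":[[0,0,0],[0,0,0],[0,0,0],[0,0,0]]}'
python3 -m jog '{"fingers":[1,1,1,1],"xyz":[[0,0,0.02],[0,0,0.04],[0,0,0.06],[0,0,0.06]],"delta_rot":[[0,0,0],[0,0,0],[0,0,0],[0,0,0]]}'
```

```text
time: 18.02
ee_pos: [0.6064, 0.0132, 0.0471]
orientation: [174.0, 89.7, -6.1]
ft_force: [-0.8, -2.6, 6.6]
finger_gap: 0.0158
time: 18.77
ee_pos: [0.5783, 0.0147, 0.047]
orientation: [-173.0, 89.3, 6.9]
ft_force: [6.2, -0.3, 12.6]
finger_gap: 0.0154
time: 19.1
ee_pos: [0.5626, 0.0147, 0.047]
orientation: [-172.7, 89.2, 7.2]
ft_force: [5.3, 0.1, 12.4]
finger_gap: 0.0153
time: 19.43
ee_pos: [0.55, 0.0148, 0.047]
orientation: [-173.0, 89.3, 7.0]
ft_force: [3.3, 0.2, 15.9]
finger_gap: 0.0157
```

```bash
python3 -m jog '{"fingers":[1,1,1,1,1,1],"xyz":[[0.015,0,0.005],[0.02,0,0.01],[0.02,0,0.015],[0.02,0,0.02],[0.02,0,0.025],[0.02,0,0.03]],"delta_rot":[[0,0,0],[0,0,0],[0,0,0],[0,0,0],[0,0,0],[0,0,0]]}' 70
python3 -m jog '{"fingers":[1,1,1,1,1,1,1],"xyz":[[-0.02,0,0],[-0.1,0,0],[-0.3,0,0],[-0.5,0,0],[-0.7,0,0],[-0.7,0,0],[-0.7,0,0]],"delta_rot":[[0,0,0],[0,0,0],[0,0,0],[0,0,0],[0,0,0],[0,0,0],[0,0,0]]}'
python3 - <<'E'
from h import *
to(TC+TR@[0,.0475,.16],TR);print(TC+TR@[0,.0475,.0])
E
```

```text
time: 19.93
ee_pos: [0.5501, 0.0148, 0.0468]
orientation: [-174.9, 88.6, 5.0]
ft_force: [9.2, -2.8, 33.2]
finger_gap: 0.0153
time: 20.52
ee_pos: [0.5396, 0.0141, 0.1808]
orientation: [-175.9, 89.7, 4.1]
ft_force: [-0.4, -0.2, -8.8]
finger_gap: 0.0149
at [0.5396 0.0141 0.1808] xyz [0.101 1.506 0.467] rot [-0.209 -0.011  0.   ] F [-0.4 -0.2 -8.8]
[ 0.44591735 -0.28705162  0.        ]
```

B slid with only about 5.5 N under a 21 N load (12.5 N of lean plus 8.8 N of weight), a ratio of about 0.25. The other two were at about 0.66, so B is polished. The slow, harder press did not slide it, so that reading says nothing. B goes to the centre of the tray.

```bash
python3 -m jog '{"fingers":[1,1,1,1,1,1],"xyz":[[0,0.12,0.03],[0,0.3,0.06],[0,0.5,0.1],[0,0.7,0.15],[0,0.88,0.2],[0,0.88,0.22]],"delta_rot":[[0,0,0],[0,0,0],[0,0,0],[0,0,0],[0,0,0],[0,0,0]]}'
python3 - <<'E'
from h import *
to(TC+TR@[0,0,.12],TR)
E
```

```text
time: 21.02
ee_pos: [0.4894, -0.1714, 0.176]
orientation: [32.9, 89.6, -147.8]
ft_force: [-0.5, -2.1, -8.0]
finger_gap: 0.0149
at [ 0.4894 -0.1714  0.176 ] xyz [0.284 0.816 0.181] rot [-0.231  0.012 -0.007] F [-0.5 -2.1 -8. ]
```

```bash
python3 -m jog '{"fingers":[1,1,1,1,1,1,1,1],"xyz":[[0,0.2,0.04],[0,0.4,0.08],[0.05,0.6,0.12],[0.15,0.75,0.18],[0.28,0.816,0.181],[0.28,0.816,0.181],[0.28,0.816,0.181],[0.28,0.816,0.181]],"delta_rot":[[-0.1,0,0],[-0.2,0,0],[-0.231,0.012,-0.007],[-0.231,0.012,-0.007],[-0.231,0.012,-0.007],[-0.231,0.012,-0.007],[-0.231,0.012,-0.007],[-0.231,0.012,-0.007]]}'
python3 - <<'E'
from h import *
to(TC+TR@[0,0,.052],TR)
im=get_image("wrist");cv2.imwrite("pics/w3.png",cv2.resize(im[:,:,::-1],(784,588)))
E
```

```text
time: 21.68
ee_pos: [0.458, -0.3232, 0.1215]
orientation: [-133.9, 89.5, 52.8]
ft_force: [1.0, -0.2, -9.1]
finger_gap: 0.0148
at [ 0.458  -0.3232  0.1215] xyz [0.347 0.053 0.044] rot [ 0.025 -0.012  0.012] F [ 1.  -0.2 -9.1]
```

View pics/w3.png

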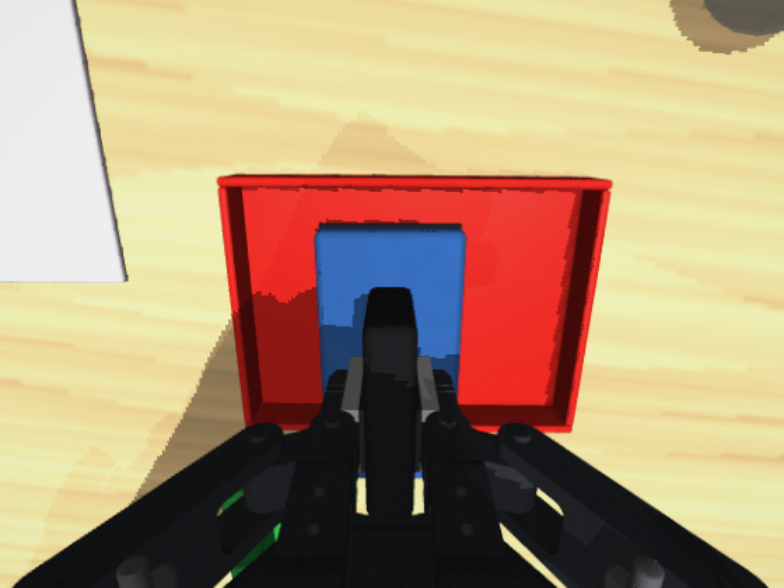

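The wrist view shows the tray rim corners at (219,179), (611,182), (572,432) and (246,430). The weight hangs above, square to the tray.

Run:
```python
from h import *
w=world(np.array([(219,179),(611,182),(572,432),(246,430)])/1.4,[.03]*4,"wrist");u=(w[0]+w[1]-w[2]-w[3])[:2]/2
print(w.mean(0),np.linalg.norm(u),np.degrees(np.arctan2(u[1],u[0])),np.linalg.norm(w[0]-w[1]))
# weight block front edge: top of block is 23mm below TCP
s=sense();zt=s["ee_pos"][2]-.0229
b=world(np.array([(315,232),(466,232)])/1.4,[zt]*2,"wrist");print(b,b.mean(0),np.linalg.norm(b[0]-b[1]))
to(TC+TR@[0,0,.052],TR)
```

```text
[ 0.45320344 -0.33494453  0.03      ] 0.14876138783889603 6.266314595157548 0.1979252875767844
[[ 0.50874877 -0.28943293  0.09968741]
 [ 0.51504583 -0.34315652  0.09968741]] [ 0.5118973  -0.31629472  0.09968741] 0.054091382334372946
at [ 0.459  -0.3233  0.1226] xyz [0.352 0.052 0.05 ] rot [ 0.027 -0.016  0.01 ] F [ 0.2 -0.2 -8.5]
```

```bash
python3 -m jog '{"fingers":[1,1,1,1,1,1,1],"xyz":[[0,0.052,0.039],[0.1,0.052,0.039],[0.2,0.052,0.039],[0.29,0.052,0.039],[0.33,0.052,0.039],[0.34,0.052,0.039],[0.34,0.052,0.039]],"delta_rot":[[0.026,-0.015,0.01],[0.026,-0.015,0.01],[0.026,-0.015,0.01],[0.026,-0.015,0.01],[0.026,-0.015,0.01],[0.026,-0.015,0.01],[0.026,-0.015,0.01]]}'
python3 - <<'E'
from h import *
to([.453,-.335,.046],TR)
E
```

```text
time: 22.32
ee_pos: [0.4531, -0.3357, 0.0554]
orientation: [118.3, 89.9, -55.9]
ft_force: [-0.3, -0.4, -7.9]
finger_gap: 0.0153
at [ 0.4531 -0.3357  0.0554] xyz [ 0.047 -0.004  0.   ] rot [-0.001 -0.002 -0.004] F [-0.3 -0.4 -7.9]
```

```bash
python3 -m jog '{"fingers":[1,1,1,1],"xyz":[[0.015,0,0],[0.03,0,0],[0.035,0,0],[0.035,0,0]],"delta_rot":[[0,0,0],[0,0,0],[0,0,0],[0,0,0]]}'
python3 -m jog '{"fingers":[1,1],"xyz":[[0.008,0,0],[0.008,0,0]],"delta_rot":[[0,0,0],[0,0,0]]}'
python3 -m jog '{"fingers":[1,1],"xyz":[[0.006,0,0],[0.006,0,0]],"delta_rot":[[0,0,0],[0,0,0]]}'
```

```text
time: 22.65
ee_pos: [0.4528, -0.3361, 0.0484]
orientation: [119.0, 89.9, -55.2]
ft_force: [0.3, 1.1, -7.1]
finger_gap: 0.0148
time: 22.82
ee_pos: [0.4529, -0.3362, 0.0467]
orientation: [123.0, 89.9, -51.2]
ft_force: [-0.1, -0.6, -6.7]
finger_gap: 0.0149
time: 22.98
ee_pos: [0.4533, -0.3365, 0.0463]
orientation: [127.8, 89.8, -46.4]
ft_force: [-2.3, 0.7, -0.0]
finger_gap: 0.0151
```

Contact (the load is off the hand). I release, rise and check.

```bash
python3 -m jog '{"fingers":[1,-0.2,-0.2,-0.2,-0.2],"xyz":[[0.003,0,0],[0.003,0,0],[0.003,0,0],[0.003,0,0],[0.003,0,0]],"delta_rot":[[0,0,0],[0,0,0],[0,0,0],[0,0,0],[0,0,0]]}'
python3 -m jog '{"fingers":[-0.2,-0.2,-0.5,-1,-1,-1,-1],"xyz":[[-0.1,0,0],[-0.3,0,0],[-0.5,0,0],[-0.7,0,0],[-0.8,0,0],[-0.8,0,0],[-0.8,0,0]],"delta_rot":[[0,0,0],[0,0,0],[0,0,0],[0,0,0],[0,0,0],[0,0,0],[0,0,0]]}'
python3 -m jog '{"fingers":[-1,-1,-1,-1,-1],"xyz":[[0,0.9,0],[0,0.9,0],[0,0.9,0],[0,0.9,0],[0,0.9,0]],"delta_rot":[[0,0,0],[0,0,0],[0,0,0],[0,0,0],[0,0,0]]}'
python3 - <<'E'
from h import *
im=get_image("top")[60:250,90:480,::-1]
cv2.imwrite("pics/top4.png",cv2.resize(np.clip(im*1.5,0,255).astype('uint8'),(780,380),interpolation=cv2.INTER_CUBIC))
E
```

```text
time: 23.4
ee_pos: [0.4531, -0.3362, 0.0449]
orientation: [124.2, 89.8, -50.0]
ft_force: [0.4, -0.0, 0.0]
finger_gap: 0.0511
time: 23.98
ee_pos: [0.4532, -0.3362, 0.2062]
orientation: [130.9, 89.7, -43.3]
ft_force: [0.5, 0.4, -0.6]
finger_gap: 0.0851
time: 24.4
ee_pos: [0.4679, -0.5211, 0.2024]
orientation: [52.1, 89.8, -122.4]
ft_force: [-0.5, -0.7, -0.2]
finger_gap: 0.0855
```

View pics/top4.png

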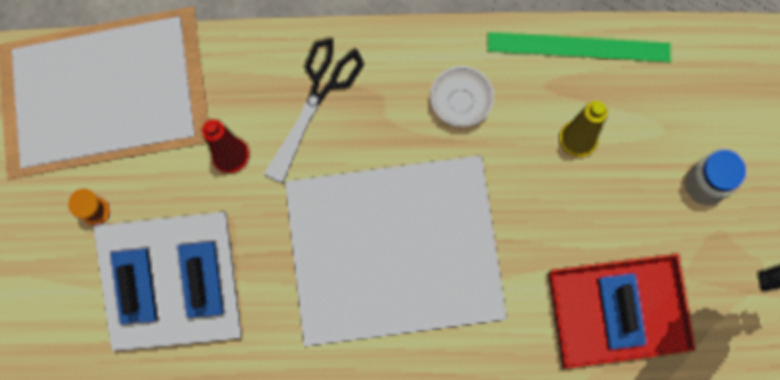

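The two sound weights lie wholly on the board at (135,285) and (200,280). The polished one lies flat in the tray at (622,312), and the bystanders are where they were. Handing in.

```bash
python3 -c "
from cell import *
print(job_done())"
```

```text
the job is handed in; nothing more can be done
None
```

I felt all three weights and set them down, then handed the job in at about 24.5 s. The two gripping weights are on the drawing board and the polished one is in the red tray.

| Weight, seen from the robot | Slide before pick-up | Drag ÷ load | Kind | Set on |
|---|---|---|---|---|
| Right | 6–6.5 cm | about 0.67 | grips | board, left half |
| Left | 6–6.5 cm | about 0.66 | grips | board, right half |
| Middle | about 6 cm | about 0.25 | polished | centre of the tray |

**Last checks:** the final top view shows both board weights wholly on the board and apart. The third is inside the tray, and the thread, jar, dish and shears look unmoved. The arm was clear, with no force at the wrist.

**Did not fully agree:**
- The middle weight's 0.25 is slightly above the stated "under a fifth" for polished. As it slowed it read about 0.13. A later slow push with more lean did not slide it, so that reading told me nothing. I called it polished because sliding steadily it dragged well under half its load, unlike the other two.
- The wrist and top cameras disagreed by 6–8 mm sideways on the left and middle weights. I aimed between the two, and both grasps held.
- While setting the first weight down I pressed it to about 39 N at the wrist before easing off. That was through the fingers and the held weight, and is well under the 120 N wrist limit.

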